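# Push a cover plate out over the end of its ledge

## Robot

A 6-joint arm with a two-finger parallel gripper is mounted at the origin on a cart in front of the work surface, level with it; the furniture and walls round the work are solid. World frame = base frame: x ahead of the robot, y to its left, z up, the work surface at z = 0. Lengths are in m, angles in rad, forces in N, time in s.
With the tool pointing down it reaches from about 0.375 to 0.975 m from the base axis. Payload 3.8 kg.
Tool frame: the origin (TCP) lies at the very end of the fingers, on their centre line; the grasp point (between the pads) lies 19 mm behind it; y points along the fingers, x is the direction in which the jaws open and shut, and the axes are right-handed (so a half turn about y gives the same grasp; the last joint's range is limited). The gripper opens to 85 mm and grips with 20 to 120 N. Pads are 22 mm wide; open, the fingers measure 114 mm over their backs; the gripper's body (76 mm by 85 mm) begins 54 mm behind the grasp point. The pads swing forward as they close: fully open they stand 13 mm farther back than shut.
Start: joints at [1.261, 0.264, 1.604, -0, 1.274, -0.037], TCP at [0.182, 0.65, 0.231] pointing down, gripper open.
Joint ranges: [-2.63, 2.63], [-0.94, 2.18], [0.31, 2.57], [-1.31, 4.45], [0, 2.66], [-2.55, 2.55]. Speed limits (rad/s): [2.57, 2.57, 3.14, 3.14, 3.14, 3.14].

## Interface

Orientations are given as a rotation vector (axis times angle).
In Python, from workcell import bot, cams gives the robot as it stands.
- The arm moves only by the tool play_rows, never from a script. Its argument "motion" is a list of rows, each a list of 2 entries, a list of its own where there are three numbers: the shift along the world's x, y, z normalised to -1 to 1, where 1 is 400 mm, then the turn, a rotation vector about the world's x, y, z normalised to -1 to 1, where 1 is pi/4 rad. In form: [[[tx, ty, tz], [ax, ay, az]], ...]. A call has 1 to 10 rows; each row is the pose to reach, as a shift and turn from the pose commanded when the call began; what a row does not reach only later rows make up. A row lasts 1/8 s, in which the tool goes at most 62.5 mm and 10.7 degrees, less where a joint would pass 70% of its speed; a pose out of reach is approached as far as the arm can. A call with a number of a shift or a turn outside -1 to 1 is refused whole. A call with a gripper value outside its range is refused whole. "gripper" is the closure, from 0 (fully open) to 1 (shut), set as the call begins (left out, the last holds). The fingers move at their own pace and stop on an object; "squeeze" is the grip in N (left out, the last holds). Time passes only in rows, so rows that repeat a pose let the fingers close. It gives the time, the measured TCP pose, the force and the opening at its end, in the units of the state.
- bot.read_state(): the state, without advancing time (a new reading comes with each control period).
- cams.read_camera(name): name is "scene" or "top"; returns (picture, depth): 400x640x3 uint8, red, green, blue; 400x640 float32, m along the optical axis (not along the pixel's ray), 0 where there is no reading.
- cams.calibration(name): a dict with "mtx" (3x3 intrinsics, pixels), "R" (3x3) and "t" (3): a world point X has camera coordinates R X + t. Camera axes: x right, y down, z forward; pixel columns grow to the right and rows downward; lengths in m; the calibration is good to about 2 mm. A picture is of the moment at which its call begins. calibration takes no time and is no camera call.
- bot.finish_job(): hands the job in, once; it reports no verdict.
Trained networks look in the newest picture that a camera, given by its name, has taken for a name from the list of things; names that differ only in an ending like _2 or _b are one class to them, and where a whole thing is asked for, a point or a joint stands for the part that bears it (a point fixed in the world has none). Each returns a list of dicts, best first, with "conf" (0 to 1); they miss things now and then, are a little off and sometimes report something else, mostly with a low value. They report only what shows in the picture. A call takes as long as a camera call.
- cams.recognise(camera, label): "xyz" ([x, y, z] in m, in the coordinates of the camera as it stood for that picture, good to about 4 mm: the middle of the surface that is visible of it).
- cams.regions_of(camera, label): "mask" (400x640 bool, what is visible of it).
- cams.mark_of(camera, label): "xyz" ([x, y, z] in m, in the coordinates of the camera as it stood for that picture, good to about 4 mm: a listed point, or the origin of a listed thing).
The state is a dict: "time": time; "q": joint angles; "joint_vel": joint speeds; "joint_torque": joint torques, N m; "tool_pos": TCP position; "tcp_rot": TCP orientation; "wrist_force": force on the tool from outside, world axes, zero at the start; "torque": the same for the moment, N m; "width": opening from 0.0 (shut) to 1.0 (fully open).
Only numpy, scipy, OpenCV 4.12 (cv2) and the standard library are available. Lean on these libraries where they do the work, as an engineer would, in place of code of your own. Each camera call takes 0.05 s, during which the arm holds its last target.

## Task

Without gripping or lifting it, push the aluminium plate back until it lies flat against the steel rail at the back of the yellow ledge, while it is still wholly on the ledge. Then push it along the rail towards the right, out over the ledge's right-hand end, until its whole blue band sticks out past the end but the red band is still entirely on the ledge, so that the next person can get their fingers under it. Leave it lying there against the rail, and do not disturb the vials, the bottle or the timer.

Things in the scene. Friction and masses are not known exactly. Their poses are not given: they have to be found in the camera images.
- ledge: Fixed yellow ledge on grey cheeks, 136 mm (x) by 280 mm (y), top 45 mm above the worktop. Origin: centre of its underside, z up, +x away from the robot, +y to its left (turned up to 0.25 rad). A steel rail, 12 mm thick, 16 mm above the top, runs along the far side, inner face at ledge x = +56 mm. Near side (x = -68 mm) and both ends open; right-hand end at ledge y = -140 mm.
- ledge_end (a point): Point on the ledge's top surface at the middle of its right-hand end (ledge x = 0, y = -140 mm, z = 45 mm); same axes as the ledge. A printer (body right of world y = -0.12 m, beyond x = 0.45 m) carrying a tube rack, 0.37 m high in all, stands to the right; the arm starts on its right side and must go round it close to the base, or over it.
- rail_face (a point): Foot of the rail's inner face, at the middle of its length (ledge x = 56 mm, y = 0, z = 45 mm); same axes as the ledge.
- plate: Loose aluminium plate, 92 mm (x) by 125 mm (y), 6 mm thick, 0.13 to 0.25 kg, on the ledge. Origin: centre of its underside; axes within 0.12 rad of the ledge's at the start. Against the rail its origin is at ledge x = +10 mm; it starts 10 to 20 mm short. On top, from its right-hand (-y) end, a blue band covers 0 to 20 mm, a red band 45 to 55 mm. Tips off beyond 62 mm overhang.
- plate_front (a point): Middle of the plate's right-hand (-y, blue) end, on its underside (plate y = -62.5 mm). The overhang is how far this lies beyond ledge_end along the ledge's -y.
- plate_back (a point): Middle of the plate's left-hand (+y) end, on its underside (plate y = +62.5 mm).
- vial_white: Small glass vial with a white cap, 27 mm across, 60 mm high, standing on the worktop near the ledge. Origin at the centre of its underside.
- vial_black: Small glass vial with a black cap, 27 mm across, 60 mm high, standing on the worktop near the ledge. Origin at the centre of its underside.
- bottle: Glass bottle with a blue cap, 56 mm across, 99 mm high, standing on the worktop near the ledge. Origin at the centre of its underside.
- timer: White timer, 62x66 mm, 18 mm high, lying on the worktop behind the ledge. Origin at the centre of its underside.

How it is judged:
By the outcome, as a careful person would: the job done as asked, in the order asked, and still so for the second after the job is handed in, with the robot touching nothing.
It also fails if it takes over 58 s, if anything falls off the work surface, if the arm or the gripper's body presses on something with over 40 N, if the wrist force passes 120 N, or if a joint passes its speed limit or range.

## Working session

There is one attempt and no reset: what is moved stays moved. The work goes in short steps, Python scripts to look and compute and a tool call to move; the robot and the scene stay as the last step left them, time stands still between calls to the robot, and variables do not carry over. Pictures are saved under pics/ and viewed, and the job is handed in when it is done.

Besides the shell and the picture viewer there is one more tool, called after "Call:" as a command line: name --argument value ..., lists and objects as JSON in quotes. play_rows: Moves the arm, as the interface text tells. Its arguments: {"type":"object","properties":{"motion":{"type":"array","items":{"type":"array"}},"gripper":{"type":"number"},"squeeze":{"type":"number"}},"required":["motion"]}

```bash
mkdir -p pics
cat > h.py <<'E'
from workcell import bot, cams
import numpy as np, cv2
def tow(c,p):
    k=cams.calibration(c); return np.array(k["R"]).T@(np.array(p)-np.array(k["t"]))
def proj(c,X):
    k=cams.calibration(c); v=np.array(k["R"])@np.array(X)+np.array(k["t"]); v=np.array(k["mtx"])@v; return v[:2]/v[2]
def save(c,n):
    p,d=cams.read_camera(c); cv2.imwrite(f"pics/{n}.png",p[:,:,::-1]); return p,d
def cloud(c,d):
    k=cams.calibration(c); K=np.array(k["mtx"]); v,u=np.mgrid[0:400,0:640]
    P=np.stack([(u-K[0,2])/K[0,0]*d,(v-K[1,2])/K[1,1]*d,d],-1)
    return (P-np.array(k["t"]))@np.array(k["R"])
E
python3 - <<'E'
from h import *
for c in("scene","top"):
    p,d=save(c,c+"0"); np.savez(c+"0",p=p,d=d)
    k=cams.calibration(c); print(c,-np.array(k["R"]).T@k["t"])
    for l in["ledge","ledge_end","rail_face","plate","plate_front","plate_back","vial_white","vial_black","bottle","timer"]:
        print(l,[(tow(c,r["xyz"]).round(4),round(r["conf"],2)) for r in cams.mark_of(c,l)[:2]])
s=bot.read_state();print(s)
E
```

```text
scene [ 0.05850393 -0.45662409  0.55593154]
ledge [(array([ 0.5609,  0.1022, -0.0013]), 0.65)]
ledge_end [(array([ 0.549 , -0.0366,  0.0455]), 0.62), (array([ 0.5591,  0.1021, -0.0042]), 0.18)]
rail_face [(array([0.3386, 0.1812, 0.0008]), 0.58)]
plate [(array([0.5554, 0.1002, 0.0441]), 0.77)]
plate_front [(array([0.5484, 0.0421, 0.0395]), 0.84)]
plate_back [(array([0.5593, 0.1666, 0.0425]), 0.79)]
vial_white [(array([ 0.3369,  0.1815, -0.0027]), 0.61)]
vial_black [(array([ 3.114e-01,  3.071e-01, -1.000e-04]), 0.87), (array([ 0.5345,  0.4238, -0.0025]), 0.7)]
bottle [(array([ 0.5317,  0.4229, -0.0028]), 0.61)]
timer [(array([0.7261, 0.0956, 0.0035]), 0.71)]
top [0.45071621 0.21210214 0.91980892]
ledge []
ledge_end [(array([ 0.5452, -0.0348,  0.0451]), 0.85), (array([ 5.312e-01,  4.247e-01, -5.000e-04]), 0.56)]
rail_face [(array([0.6145, 0.0949, 0.0441]), 0.95)]
plate [(array([0.5519, 0.1027, 0.0441]), 0.73)]
plate_front [(array([0.546 , 0.0405, 0.0448]), 0.76)]
plate_back [(array([0.5575, 0.1676, 0.0441]), 0.71), (array([0.3364, 0.1832, 0.0012]), 0.48)]
vial_white [(array([ 0.3366,  0
[... 209 characters left out ...]
.000e-04]), 0.98), (array([0.56  , 0.1661, 0.0431]), 0.33)]
{'time': 1.1, 'q': array([ 1.26114626e+00,  2.63901345e-01,  1.60401494e+00, -1.85328607e-05,
        1.27372061e+00, -3.69108800e-02]), 'joint_vel': array([ 0.00029985, -0.00095706, -0.0002716 , -0.00026247, -0.00133312,
        0.00092635]), 'joint_torque': array([ 1.78569986e-03, -5.15092671e+01, -3.67728961e+01,  1.13937028e-05,
        4.77207286e-04, -9.85416847e-06]), 'tool_pos': array([0.18183361, 0.65002627, 0.23127073]), 'tcp_rot': array([-1.32599899, -1.00595804,  1.00600136]), 'wrist_force': array([-0.10389346,  0.2311742 , -0.57422007]), 'torque': array([0.02326761, 0.00108267, 0.0177428 ]), 'width': 0.9999085310702107}
```

View pics/scene0.png

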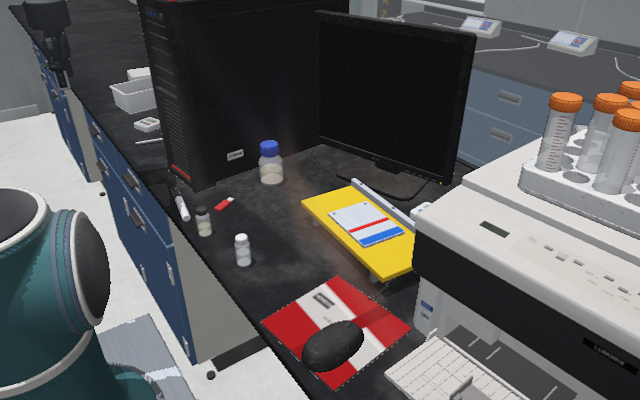

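View pics/top0.png

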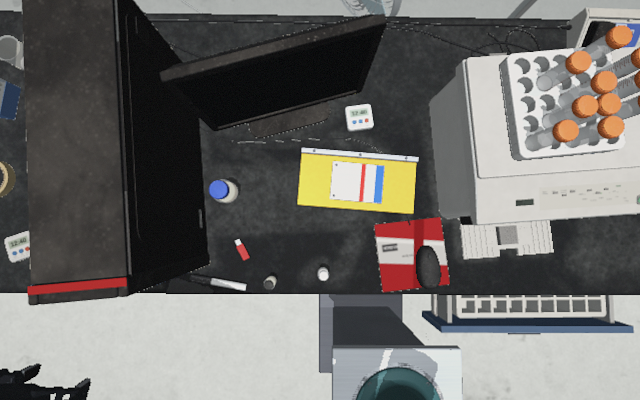

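Both views show the plate (blue band to the right, px 380,183 in top) on the yellow ledge, with the rail at top row ~153. The tower is at left (x px 30–205) and the monitor is behind. The gripper starts front-left at (60,380). Next I'll measure the geometry.

Run:
```python
from h import *
Z=np.load("top0.npz");p,d=Z["p"],Z["d"];W=cloud("top",d)
# height map coarse
ok=d>0
for nm,(Zc) in {"top":"top0","scene":"scene0"}.items():
    z=np.load(Zc+".npz");w=cloud(nm,z["d"]);o=z["d"]>0
    print(nm);xs=np.arange(0.1,0.9,.08);ys=np.arange(.85,-.35,-.08)
    print("      "+" ".join("%5.2f"%y for y in ys))
    for x in xs[::-1]:
        r=[]
        for y in ys:
            m=o&(abs(w[...,0]-x)<.04)&(abs(w[...,1]-y)<.04)
            r.append("%5.2f"%w[m][:,2].max() if m.any() else "  -  ")
        print("%.2f  "%x+" ".join(r))
hsv=cv2.cvtColor(p,cv2.COLOR_RGB2HSV)
roi=np.zeros(d.shape,bool);roi[140:220,290:425]=1
H=hsv[...,0];S=hsv[...,1];V=hsv[...,2]
yel=roi&(H>20)&(H<35)&(S>150)
blue=roi&(H>95)&(H<125)&(S>130)
red=roi&((H<8)|(H>172))&(S>130)
for n,m in(("yel",yel),("blue",blue),("red",red)):
    q=W[m];r=cv2.minAreaRect((q[:,:2]*1000).astype(np.float32))
    print(n,m.sum(),r,np.median(q[:,2]))
white=roi&(S<60)&(V>150)
n,l,st,ce=cv2.connectedComponentsWithStats(white.astype(np.uint8))
for i in range(1,n):
    if st[i,4]>60:
        q=W[l==i];print("white",st[i],cv2.minAreaRect((q[:,:2]*1000).astype(np.float32)),np.median(q[:,2]))
big=cv2.resize(p[130:230,280:440],None,fx=5,fy=5,interpolation=cv2.INTER_CUBIC);cv2.imwrite("pics/crop.png",big[:,:,::-1])
from scipy.spatial.transform import Rotation as R
print(R.from_rotvec(bot.read_state()["tcp_rot"]).as_matrix().round(3))
```

```text
top
       0.85  0.77  0.69  0.61  0.53  0.45  0.37  0.29  0.21  0.13  0.05 -0.03 -0.11 -0.19 -0.27
0.82    -     -     -    0.26  0.40   -     -     -    0.35  0.37  0.01  0.01  0.24  0.24  0.28
0.74    -     -     -    0.41  0.41  0.36  0.37  0.37  0.37  0.37  0.02  0.01  0.28  0.37  0.37
0.66    -     -     -    0.41  0.41  0.41  0.37  0.01  0.06  0.07  0.06  0.01  0.28  0.37  0.37
0.58    -     -     -    0.41  0.41  0.41  0.10  0.01  0.06  0.06  0.07  0.07  0.25  0.37  0.37
0.50    -     -     -    0.41  0.41  0.41  0.10  0.01  0.05  0.06  0.06  0.05  0.24  0.24  0.23
0.42    -     -     -    0.41  0.41  0.41  0.01  0.01  0.01  0.01  0.01  0.03  0.22  0.22  0.05
0.34    -     -     -    0.41  0.41  0.41  0.02  0.06  0.06  0.01  0.01  0.04  0.04  0.03  0.03
0.26    -     -     -    0.38  0.01  0.01  0.02  0.05  0.01  0.00  0.01  0.01  0.02  0.00  0.00
0.18  -0.75   -    0.37  0.40   -     -     -   -0.75 -0.66  0.00  0.00  0.01  0.01  0.00 -0.02
0.10  -0.75 -0.75 -0.75 -0.75 -0.75 -0.75 -0.75 -0.75 -0.65  0.01  0.08  0.09  0.01  0.00 -0.75
scene
       0.85  0.77  0.69  0.61  0.5
[... 1231 characters left out ...]
808594), 42.05702209472656) 0.0518515991198649
red 114 ((503.58123779296875, 31.77801513671875), (206.68370056152344, 73.17784881591797), 51.00154495239258) 0.05153492741597677
white [301 148 118  14 619] ((619.1364135742188, 99.65498352050781), (283.2744140625, 19.54114532470703), 84.01496124267578) 0.06108561555389372
white [ 330  161   32   41 1138] ((521.4129028320312, 141.9600067138672), (88.02088165283203, 178.67311096191406), 71.45214080810547) 0.05148636095395598
white [362 164  15  39 415] ((505.03704833984375, 114.60983276367188), (73.1093521118164, 210.89576721191406), 48.245140075683594) 0.051557686948044766
[[ 0.269  0.    -0.963]
 [ 0.963 -0.     0.269]
 [-0.    -1.    -0.   ]]
```

View pics/crop.png

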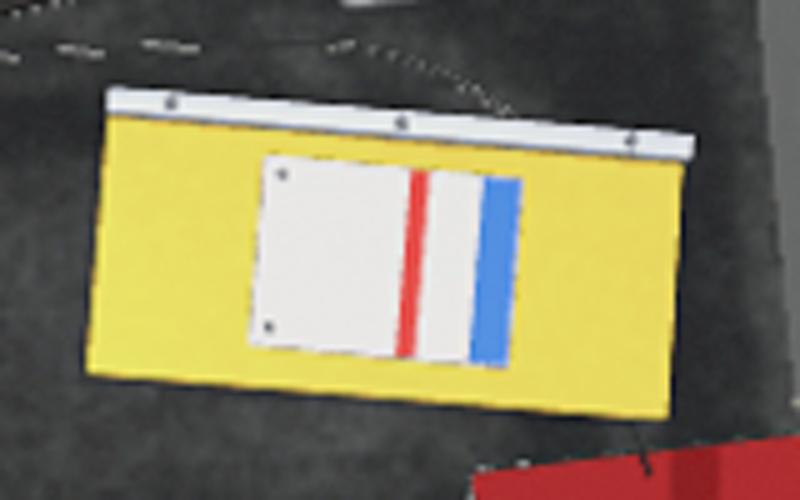

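```bash
cat >> h.py <<'E'
def rayplane(c,uv,z):
    k=cams.calibration(c);K=np.array(k["mtx"]);R=np.array(k["R"]);C=-R.T@np.array(k["t"])
    uv=np.atleast_2d(uv).astype(float)
    dd=np.c_[(uv[:,0]-K[0,2])/K[0,0],(uv[:,1]-K[1,2])/K[1,1],np.ones(len(uv))]@R
    return (C+dd*((z-C[2])/dd[:,2])[:,None])[:,:2]
def comp(m):
    n,l,st,ce=cv2.connectedComponentsWithStats(m.astype(np.uint8));i=1+np.argmax(st[1:,4]);return l==i
def rect(c,m,z):
    cs,_=cv2.findContours(m.astype(np.uint8),cv2.RETR_EXTERNAL,cv2.CHAIN_APPROX_NONE)
    k=max(cs,key=cv2.contourArea)[:,0]
    b=cv2.boxPoints(cv2.minAreaRect((rayplane(c,k,z)*1000).astype(np.float32)))
    return b
def masks(p,roi=(140,230,290,440)):
    hsv=cv2.cvtColor(p,cv2.COLOR_RGB2HSV);H,S,V=[hsv[...,i].astype(int) for i in range(3)]
    r=np.zeros(H.shape,bool);r[roi[0]:roi[1],roi[2]:roi[3]]=1
    yel=r&(H>20)&(H<35)&(S>100); blue=r&(H>95)&(H<125)&(S>110)
    red=r&((H<8)|(H>172))&(S>110); white=r&(S<60)&(V>150)
    return yel,blue,red,white
E
python3 - <<'E'
from h import *
p=np.load("top0.npz")["p"]
y,b,r,w=masks(p)
rail=w.copy();rail[162:]=0; 
for n,m,z in(("ledge",comp(y),.045),("blue",comp(b),.051),("red",comp(r&(np.arange(400)<205)[:,None]),.051),("plateW",comp(w&(np.arange(400)>160)[:,None]),.051),("rail",comp(rail),.061)):
    q=rect("top",m,z);c=q.mean(0)
    e=[q[1]-q[0],q[2]-q[1]];L=max(e,key=lambda v:np.hypot(*v));L=L*np.sign(L[1])
    print(n,c.round(1),[round(float(np.hypot(*v)),1) for v in e],"yaw deg",np.degrees(np.arctan2(-L[0],L[1])).round(2),q.round(0).tolist())
E
```

```text
ledge [551.3 103.2] [126.7, 281.8] yaw deg -4.15 [[478.0, -33.0], [604.0, -42.0], [625.0, 239.0], [498.0, 248.0]]
blue [549.6  51.4] [87.8, 17.2] yaw deg 85.34 [[505.0, 46.0], [593.0, 39.0], [594.0, 56.0], [507.0, 63.0]]
red [553.4  91.2] [87.1, 7.4] yaw deg 85.15 [[510.0, 91.0], [597.0, 84.0], [597.0, 91.0], [510.0, 99.0]]
plateW [556.3 130.9] [92.8, 70.7] yaw deg 85.15 [[507.0, 100.0], [600.0, 92.0], [606.0, 162.0], [513.0, 170.0]]
rail [618.8  98. ] [13.0, 280.1] yaw deg -4.16 [[602.0, -41.0], [615.0, -42.0], [635.0, 237.0], [622.0, 238.0]]
```

Call:
play_rows --motion '[[[-0.02, -0.15, 0], [0, 0, 0.1]], [[-0.02, -0.3, 0], [0, 0, 0.2]], [[-0.02, -0.45, 0], [0, 0, 0.25]], [[-0.02, -0.6, 0], [0, 0, 0.25]], [[-0.02, -0.7, 0], [0, 0, 0.25]], [[-0.02, -0.7, 0], [0, 0, 0.25]]]' --gripper 1

```text
time: 1.85
tool_pos: [0.1737, 0.3679, 0.2313]
tcp_rot: [-1.245, -1.152, 1.151]
wrist_force: [-0.2, -0.8, 0.2]
width: -0.001
```

Call:
play_rows --motion '[[[0.1, -0.09, 0], [0, 0, 0]], [[0.2, -0.18, 0], [0, 0, 0]], [[0.3, -0.27, 0], [0, 0, 0]], [[0.4, -0.36, 0], [0, 0, 0]], [[0.5, -0.45, 0], [0, 0, 0]], [[0.6, -0.54, -0.05], [0, 0, 0]], [[0.7, -0.63, -0.15], [0, 0, 0]], [[0.72, -0.65, -0.28], [0, 0, 0]], [[0.72, -0.65, -0.28], [0, 0, 0]]]'

```text
time: 2.98
tool_pos: [0.4593, 0.1089, 0.1148]
tcp_rot: [-1.24, -1.143, 1.157]
wrist_force: [0.3, 0.7, 0.1]
width: -0.002
```

Run:
```python
from h import *
save("top","t1");save("scene","s1");s=bot.read_state();print(s["q"].round(2),s["tool_pos"])
print(proj("scene",s["tool_pos"]),proj("top",s["tool_pos"]))
```

```text
[ 0.18 -0.01  2.13  0.    1.02 -1.31] [0.46231931 0.1106242  0.11956123]
[323.32161143 203.85945879] [357.51894027 219.72541453]
```

View pics/s1.png

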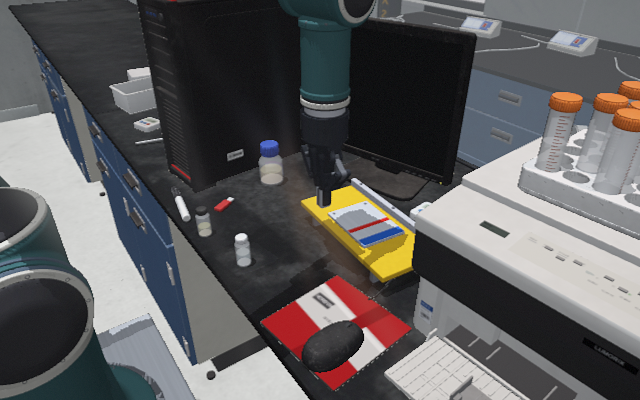

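View pics/t1.png

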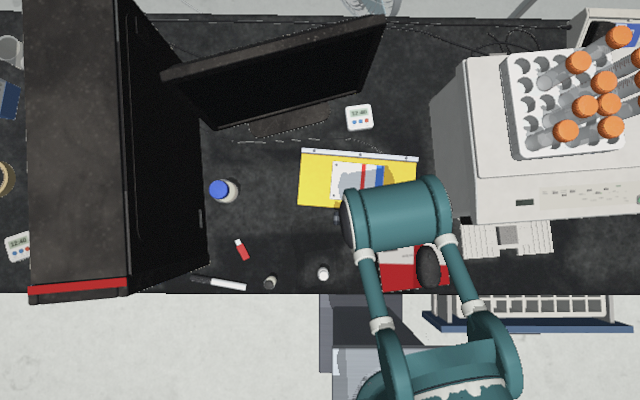

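Call:
play_rows --motion '[[[0, 0, -0.1], [0, 0, 0]], [[0, 0, -0.178], [0, 0, 0]], [[0, 0, -0.178], [0, 0, 0]], [[0.02, -0.0015, -0.178], [0, 0, 0]], [[0.04, -0.003, -0.178], [0, 0, 0]], [[0.06, -0.0045, -0.178], [0, 0, 0]], [[0.06, -0.0045, -0.178], [0, 0, 0]]]'

```text
time: 3.95
tool_pos: [0.4874, 0.1082, 0.0489]
tcp_rot: [-1.246, -1.154, 1.151]
wrist_force: [-0.1, 0.4, -0.2]
width: -0.001
```

Run:
```python
from h import *
p,d=save("scene","s2");s=bot.read_state();print(s["tool_pos"],s["wrist_force"],proj("scene",s["tool_pos"]))
cv2.imwrite("pics/s2c.png",cv2.resize(p[160:290,290:440],None,fx=4,fy=4,interpolation=cv2.INTER_CUBIC)[:,:,::-1])
```

```text
[0.48651843 0.10817242 0.04847128] [-0.44020011 -0.35678548 -0.9053748 ] [334.59848141 233.23810528]
```

View pics/s2c.png

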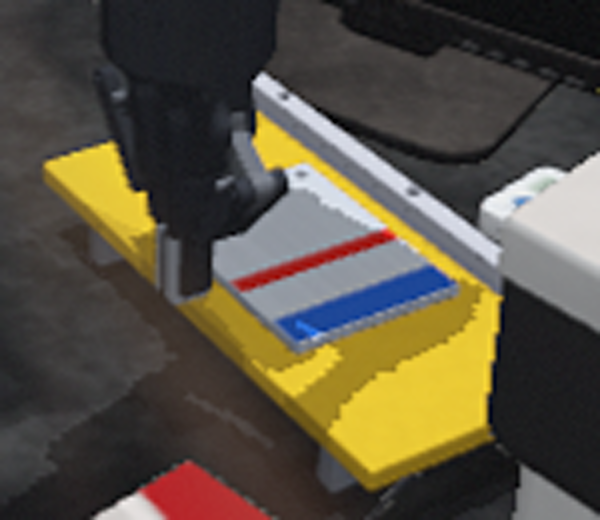

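Call:
play_rows --motion '[[[0.008, -0.0006, 0], [0, 0, 0]], [[0.016, -0.0012, 0], [0, 0, 0]], [[0.024, -0.0017, 0], [0, 0, 0]], [[0.03, -0.0022, 0], [0, 0, 0]], [[0.036, -0.0026, 0], [0, 0, 0]], [[0.042, -0.003, 0], [0, 0, 0]], [[0.047, -0.0034, 0], [0, 0, 0]], [[0.05, -0.0036, 0], [0, 0, 0]], [[0.05, -0.0036, 0], [0, 0, 0]]]'

```text
time: 5.12
tool_pos: [0.5062, 0.1068, 0.0481]
tcp_rot: [-1.245, -1.153, 1.152]
wrist_force: [-0.9, 0.6, 0.5]
width: -0.001
```

Run:
```python
from h import *
p,d=save("scene","s3");s=bot.read_state();print(s["tool_pos"],s["wrist_force"])
cv2.imwrite("pics/s3c.png",cv2.resize(p[160:290,290:440],None,fx=4,fy=4,interpolation=cv2.INTER_CUBIC)[:,:,::-1])
```

```text
[0.50615014 0.10675402 0.04807568] [-0.72658452 -0.15496002 -0.10460604]
```

View pics/s3c.png

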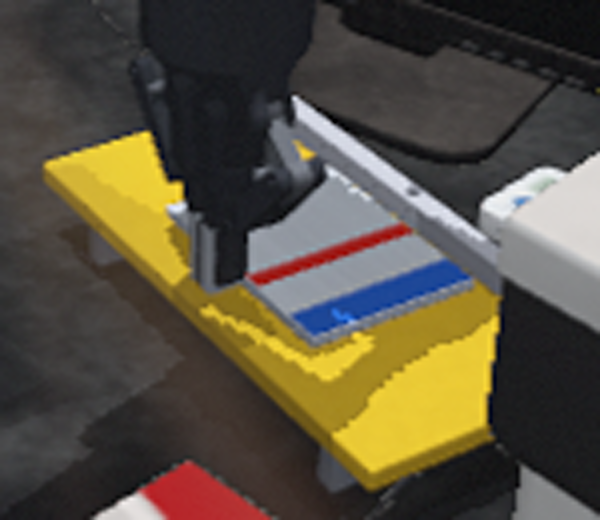

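Call:
play_rows --motion '[[[0.003, -0.0002, 0], [0, 0, 0]], [[0.006, -0.0004, 0], [0, 0, 0]], [[0.008, -0.0006, 0], [0, 0, 0]], [[0.008, -0.0006, 0], [0, 0, 0]]]'

```text
time: 5.68
tool_pos: [0.5092, 0.1065, 0.0481]
tcp_rot: [-1.245, -1.153, 1.153]
wrist_force: [-1.7, 0.7, -0.5]
width: 0.0
```

Call:
play_rows --motion '[[[0.0025, -0.0002, 0], [0, 0, 0]], [[0.005, -0.0004, 0], [0, 0, 0]], [[0.005, -0.0004, 0], [0, 0, 0]]]'

```text
time: 6.05
tool_pos: [0.5106, 0.1063, 0.0479]
tcp_rot: [-1.244, -1.152, 1.153]
wrist_force: [-2.7, 0.1, 1.6]
width: -0.003
```

Call:
play_rows --motion '[[[0.0025, -0.0002, 0], [0, 0, 0]], [[0.005, -0.0004, 0], [0, 0, 0]], [[0.005, -0.0004, 0], [0, 0, 0]]]'

```text
time: 6.42
tool_pos: [0.5109, 0.1062, 0.0477]
tcp_rot: [-1.241, -1.149, 1.155]
wrist_force: [-7.2, 0.5, 5.4]
width: 0.003
```

Call:
play_rows --motion '[[[0.004, -0.0003, 0], [0, 0, 0]], [[0.006, -0.0004, 0], [0, 0, 0]], [[0.006, -0.0004, 0], [0, 0, 0]]]'

```text
time: 6.8
tool_pos: [0.5111, 0.1062, 0.0475]
tcp_rot: [-1.238, -1.145, 1.157]
wrist_force: [-13.0, 1.5, 10.6]
width: 0.001
```

Run:
```python
from h import *
p,d=save("scene","s4");s=bot.read_state();print(s["tool_pos"],s["wrist_force"])
cv2.imwrite("pics/s4c.png",cv2.resize(p[160:290,290:440],None,fx=4,fy=4,interpolation=cv2.INTER_CUBIC)[:,:,::-1])
```

```text
[0.51105624 0.10616775 0.04750257] [-13.95004736   1.01780164  10.79919165]
```

View pics/s4c.png

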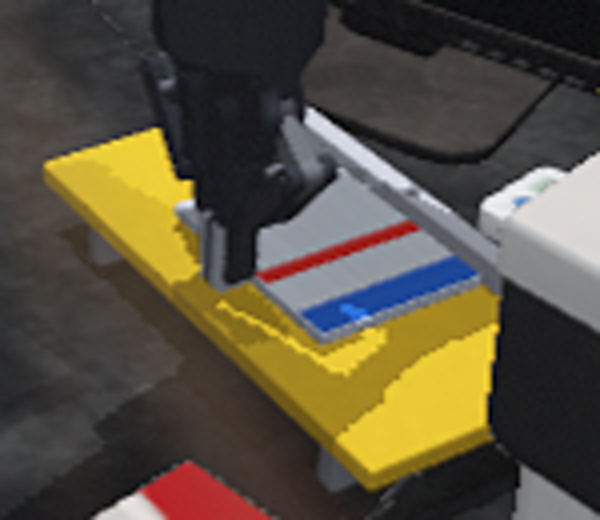

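Call:
play_rows --motion '[[[-0.03, 0.002, 0], [0, 0, 0]], [[-0.085, 0.006, 0], [0, 0, 0]], [[-0.085, 0.006, 0.09], [0, 0, 0]], [[-0.085, 0.006, 0.18], [0, 0, 0]], [[0.0, 0.13, 0.18], [0, 0, 0]], [[0.08, 0.25, 0.18], [0, 0, 0]], [[0.148, 0.25, 0.18], [0, 0, 0]], [[0.148, 0.25, 0.09], [0, 0, 0]], [[0.148, 0.25, 0.02], [0, 0, 0]], [[0.148, 0.25, 0.02], [0, 0, 0]]]'

```text
time: 8.1
tool_pos: [0.5729, 0.2055, 0.0535]
tcp_rot: [-1.243, -1.149, 1.156]
wrist_force: [0.6, 1.1, 0.2]
width: 0.001
```

Run:
```python
from h import *
p,d=save("scene","s5");s=bot.read_state();print(s["tool_pos"],s["wrist_force"],s["q"].round(2))
cv2.imwrite("pics/s5c.png",cv2.resize(p[130:290,290:440],None,fx=3.7,fy=3.7,interpolation=cv2.INTER_CUBIC)[:,:,::-1])
p,d=save("top","t5")
```

```text
[0.57427229 0.20589973 0.05533132] [ 0.17867609 -0.09671587  0.49682444] [ 0.3   0.31  1.9  -0.    0.94 -1.19]
```

View pics/s5c.png

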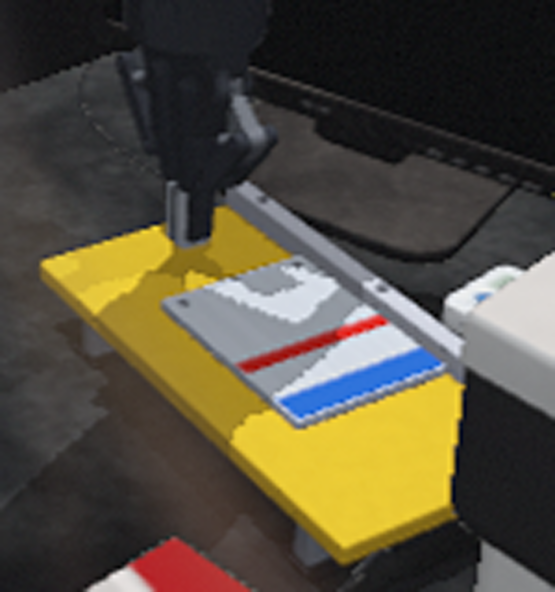

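View pics/t5.png

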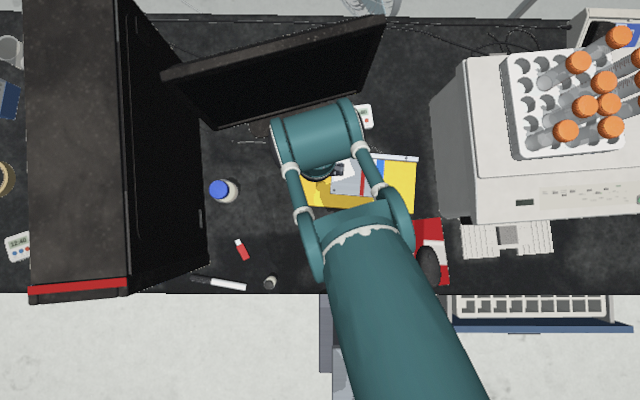

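```bash
cat >> h.py <<'E'
th=np.radians(-4.15);EX=np.array([np.cos(th),np.sin(th)]);EY=np.array([-np.sin(th),np.cos(th)]);C0=np.array([557,102.5])
def led(xy): v=np.atleast_2d(xy)-C0; return np.c_[v@EX,v@EY]
def pix(lx,ly,z,c="scene"):
    w=(C0+lx*EX+ly*EY)/1000; return proj(c,[w[0],w[1],z])
def draw(img,n,px,plys,f=4,box=(130,290,290,440)):
    a,b,c,d=box;im=cv2.resize(img[a:b,c:d],None,fx=f,fy=f,interpolation=cv2.INTER_CUBIC)
    for pl in plys:
        q=np.array([(pix(x,y,z,px)-[c,a]+.5)*f for x,y,z in pl]).astype(int)
        cv2.polylines(im,[q.reshape(-1,1,2)],False,(0,255,0),1)
    cv2.imwrite(f"pics/{n}.png",im[:,:,::-1])
E
python3 - <<'E'
from h import *
p=cv2.imread("pics/s5.png")[:,:,::-1]
z=.051
draw(p,"s5d","scene",[[(-68,-140,.045),(-68,140,.045),(56,140,.045)],[(-68,-140,.045),(56,-140,.045),(56,140,.045)],[(56,-140,.061),(56,140,.061)],[(-36,-61.5,z),(-36,63.5,z),(56,63.5,z),(56,-61.5,z),(-36,-61.5,z)]])
y,b,r,w=masks(p,(190,270,330,440))
q=led(rect("scene",comp(b),.051));print(q.round(1),q.mean(0))
E
```

```text
[[-33.5 -59.2]
 [ 57.  -59.2]
 [ 57.  -41.6]
 [-33.5 -41.6]] [ 11.78938219 -50.39811941]
```

View pics/s5d.png

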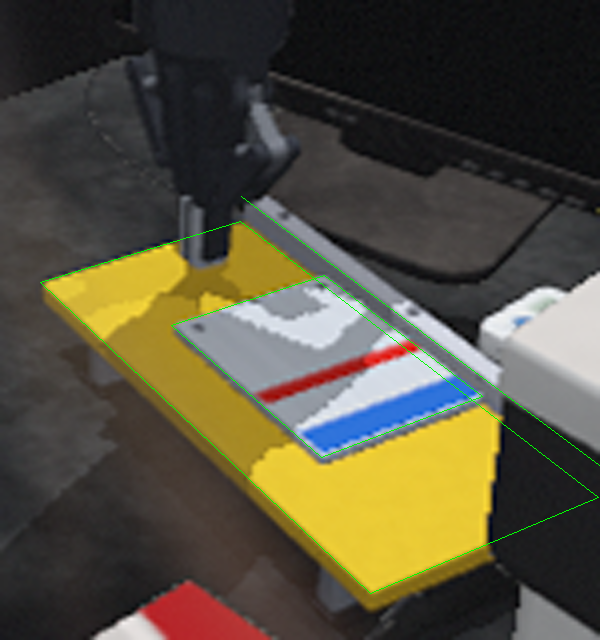

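Call:
play_rows --motion '[[[0, 0, -0.02], [0, 0, 0]], [[-0.0014, -0.02, -0.02], [0, 0, 0]], [[-0.0036, -0.05, -0.02], [0, 0, 0]], [[-0.005, -0.07, -0.02], [0, 0, 0]], [[-0.0065, -0.09, -0.02], [0, 0, 0]], [[-0.008, -0.11, -0.02], [0, 0, 0]], [[-0.0094, -0.13, -0.02], [0, 0, 0]], [[-0.0109, -0.15, -0.02], [0, 0, 0]], [[-0.0123, -0.17, -0.02], [0, 0, 0]], [[-0.0123, -0.17, -0.02], [0, 0, 0]]]'

```text
time: 9.45
tool_pos: [0.5696, 0.1371, 0.048]
tcp_rot: [-1.245, -1.152, 1.153]
wrist_force: [-0.6, 0.5, 0.1]
width: 0.001
```

Run:
```python
from h import *
p,d=save("scene","s6");s=bot.read_state();print(s["tool_pos"],s["wrist_force"],led(s["tool_pos"][:2]*1000))
draw(p,"s6d","scene",[[(56,-140,.061),(56,140,.061)],[(56,-140,.051),(56,140,.051)],[(-36,-140,.051),(-36,140,.051)]])
y,b,r,w=masks(p,(190,290,330,440))
for m in(b,r):
    q=led(rect("scene",comp(m),.051));print(q.round(1).tolist(),q.mean(0))
```

```text
[0.56955917 0.13726497 0.04785702] [ 0.21864191  0.43350595 -0.83731819] [[10.01037698 35.58269192]]
[[-33.1, -95.1], [52.7, -94.5], [52.6, -76.1], [-33.2, -76.7]] [  9.75041202 -85.6068488 ]
[[-158.3, -125.1], [-122.1, -146.5], [-105.2, -117.9], [-141.4, -96.5]] [-131.76408807 -121.46888005]
```

View pics/s6d.png

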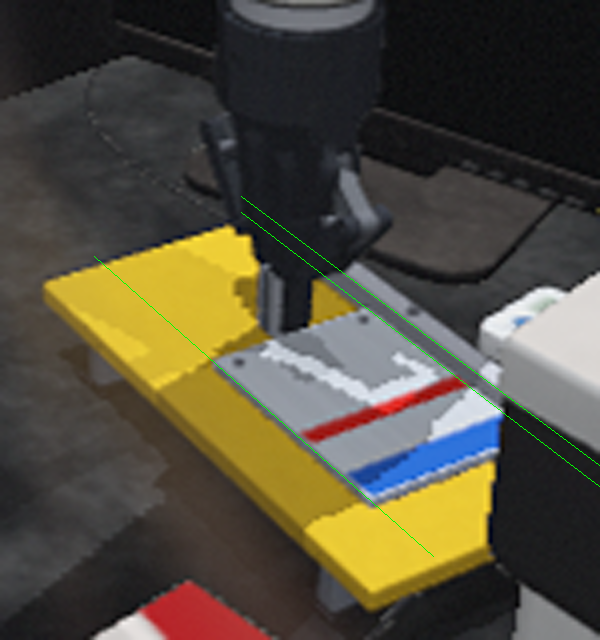

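Call:
play_rows --motion '[[[-0.0014, -0.02, 0], [0, 0, 0]], [[-0.0029, -0.04, 0], [0, 0, 0]], [[-0.0043, -0.06, 0], [0, 0, 0]], [[-0.0058, -0.08, 0], [0, 0, 0]], [[-0.0072, -0.1, 0], [0, 0, 0]], [[-0.0087, -0.12, 0], [0, 0, 0]], [[-0.0101, -0.14, 0], [0, 0, 0]], [[-0.0116, -0.16, 0], [0, 0, 0]], [[-0.013, -0.18, 0], [0, 0, 0]], [[-0.013, -0.18, 0], [0, 0, 0]]]'

```text
time: 10.75
tool_pos: [0.5647, 0.0652, 0.0482]
tcp_rot: [-1.245, -1.152, 1.152]
wrist_force: [0.3, 0.5, 0.8]
width: -0.004
```

Call:
play_rows --motion '[[[0.0036, 0.05, 0], [0, 0, 0]], [[0.0072, 0.1, 0.02], [0, 0, 0]], [[0.0072, 0.1, 0.15], [0, 0, 0]], [[-0.15, 0.1, 0.28], [0, 0, 0]], [[-0.3, 0.12, 0.35], [0, 0, 0]], [[-0.38, 0.2, 0.35], [0, 0, 0]], [[-0.38, 0.35, 0.35], [0, 0, 0]], [[-0.38, 0.5, 0.35], [0, 0, 0]], [[-0.38, 0.5, 0.35], [0, 0, 0]]]'

```text
time: 11.88
tool_pos: [0.4119, 0.2711, 0.1894]
tcp_rot: [-1.241, -1.16, 1.155]
wrist_force: [-0.9, -0.5, -0.2]
width: 0.0
```

```bash
cat > m.py <<'E'
from h import *
import sys
n=sys.argv[1]
p,d=save("top","t"+n);s=bot.read_state();print(s["time"],s["tool_pos"],s["wrist_force"],led(s["tool_pos"][:2]*1000))
z=.051
draw(p,"t%sd"%n,"top",[[(-68,-140,.045),(-68,140,.045),(56,140,.045),(56,-140,.045),(-68,-140,.045)]],f=5,box=(130,230,290,440))
y,b,r,w=masks(p)
for nm,m in(("blue",b),("red",r&(np.arange(400)<205)[:,None])):
    q=led(rect("top",comp(m),.051));print(nm,q.round(1).tolist(),q.mean(0))
print({l:[(led(tow("top",k["xyz"])[:2]*1000).round(1),round(k["conf"],2)) for k in cams.mark_of("top",l)[:1]] for l in("plate_front","plate_back","ledge_end")})
E
python3 m.py 7
```

```text
11.925 [0.41185477 0.26894314 0.18892579] [-0.03250093 -0.27387399  0.75679209] [[-156.80979576  155.50288126]]
blue [[-35.9, -169.6], [56.0, -169.2], [55.9, -150.7], [-36.0, -151.1]] [   9.98987832 -160.18990636]
red [[-32.6, -123.5], [55.0, -123.3], [55.0, -115.8], [-32.6, -116.0]] [  11.20131351 -119.62734103]
{'plate_front': [(array([[  12.4, -171.3]]), 0.94)], 'plate_back': [(array([[-1.1, -0.4]]), 0.7)], 'ledge_end': []}
```

View pics/t7d.png

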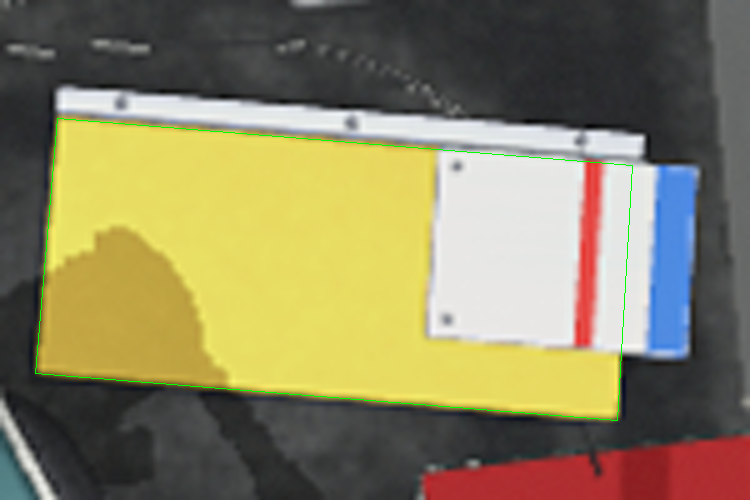

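View pics/t7.png

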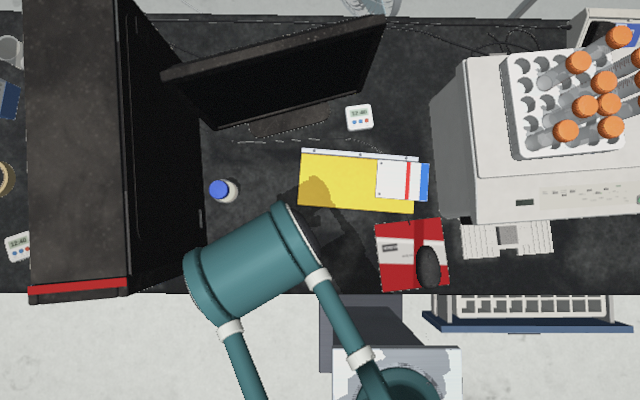

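Run:
```python
from h import *
a=cv2.imread("pics/t7.png");b=cv2.imread("pics/s7.png") 
cv2.imwrite("pics/z7.png",cv2.resize(a[150:200,370:435],None,fx=12,fy=12,interpolation=cv2.INTER_NEAREST))
p,d=save("scene","s7");cv2.imwrite("pics/zs7.png",cv2.resize(p[190:290,340:440],None,fx=6,fy=6,interpolation=cv2.INTER_NEAREST)[:,:,::-1])
```

```text
[ WARN:0@0.032] global loadsave.cpp:275 findDecoder imread_('pics/s7.png'): can't open/read file: check file path/integrity
```

View pics/z7.png

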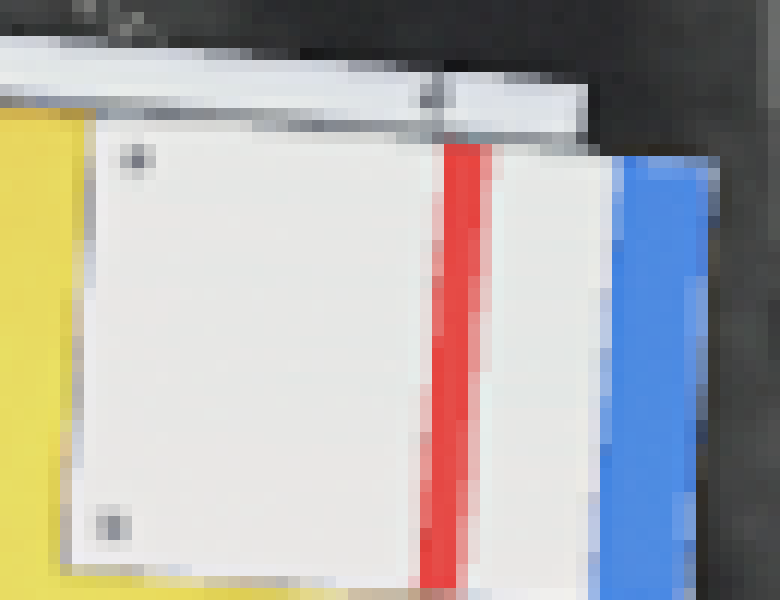

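View pics/zs7.png

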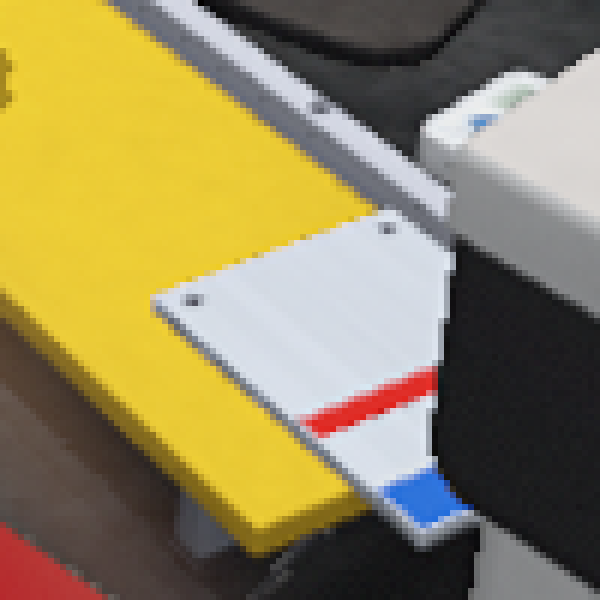

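Top view: blue band fully past the end and red on the ledge (overhang ~30 mm). I'll check flushness by comparing the plate's near-edge line before and after the slide. If it stayed on the rail, the two lines must be collinear.

Run:
```python
from h import *
def edge(n,y0,y1):
    g=cv2.imread(f"pics/{n}.png");
    for y in np.arange(y0,y1,8.):
        # sample across the edge at upper plate near edge
        xs=np.arange(-46,-24,.5)
        uv=np.array([pix(x,y,.051) for x in xs],np.float32)
        s=cv2.remap(g,uv[:,0].reshape(1,-1),uv[:,1].reshape(1,-1),cv2.INTER_LINEAR)[0].astype(float)
        f=s[:,0]  # blue channel: yellow low, plate high
        mid=(f[:6].mean()+f[-8:].mean())/2
        i=np.argmax(f>mid); print(n,y,round(float(xs[i]-.5*(f[i]-mid)/(f[i]-f[i-1]+1e-9)),2))
edge("s5",-56,60);edge("s7",-135,-48)
```

```text
s5 -56.0 -37.42
s5 -48.0 -36.94
s5 -40.0 -36.28
s5 -32.0 -38.09
s5 -24.0 -38.33
s5 -16.0 -39.4
s5 -8.0 -41.42
s5 0.0 -37.69
s5 8.0 -38.66
s5 16.0 -37.92
s5 24.0 -37.54
s5 32.0 -37.7
s5 40.0 -38.5
s5 48.0 -37.87
s5 56.0 -38.73
s7 -135.0 -36.39
s7 -127.0 -36.75
s7 -119.0 -46.26
s7 -111.0 -36.4
s7 -103.0 -36.8
s7 -95.0 -36.78
s7 -87.0 -36.57
s7 -79.0 -36.83
s7 -71.0 -36.82
s7 -63.0 -36.6
s7 -55.0 -38.19
```

Run:
```python
from h import *
save("scene","s8")
for l in("vial_white","vial_black","bottle","timer"):
    print(l,[(tow("scene",k["xyz"]).round(3),round(k["conf"],2)) for k in cams.mark_of("scene",l)[:2]])
```

```text
vial_white [(array([ 0.337,  0.182, -0.   ]), 0.87)]
vial_black [(array([0.312, 0.311, 0.002]), 0.98)]
bottle [(array([ 0.534,  0.421, -0.005]), 0.73)]
timer [(array([ 0.727,  0.097, -0.   ]), 0.59)]
```

View pics/s7.png

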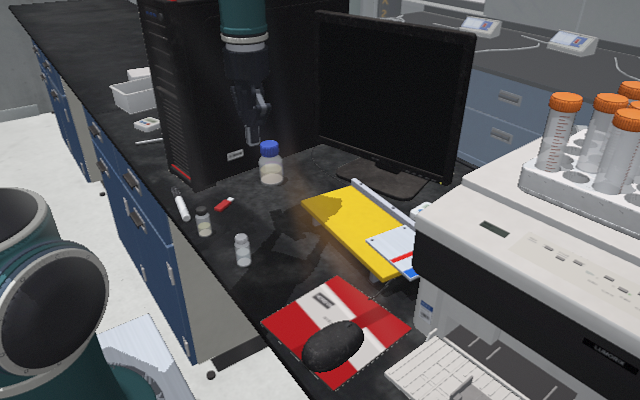

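The scene view shows the plate at the ledge's right end (px 400,245), and the vials (243,250 and 204,222), bottle (271,163) and timer where they were. The gripper is clear of everything.

```bash
python3 -c "
from workcell import bot
print(bot.finish_job())"
```

```text
the job is handed in; nothing more can be done
None
```

The plate is lying against the rail with about 30 mm sticking out past the ledge's right-hand end, and the job was handed in at about 12 s.

- **Push to the rail:** With shut fingertips, I pushed the plate back until it stopped dead and the wrist force rose to about 14 N. It was still wholly on the ledge. The outline drawn over the scene picture showed it flat against the rail.
- **Push along the rail:** I then pushed it right from its left end in two strokes and withdrew the gripper.
- **Bands:** In the last top picture the blue band lies about 11–30 mm past the end. The red band is wholly on the ledge, about 16–24 mm inside it.
- **Still against the rail:** The near edge of the plate agrees before and after the slide to within about 1 mm. The "before" readings were noisy because of a shadow. I did not push it against the rail a second time.
- **Other objects:** The vials, bottle and timer read within about 5 mm of where they started, which is within the detector's noise.
- **Disagreeing checks:** In that picture the network's plate_front mark agreed at about 31 mm overhang. Its plate_back mark was plainly wrong and it did not find ledge_end, so I used my own band measurements instead.

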